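# Hold the sprung latch of the spice strongbox open with its key

## Robot

A 7-joint arm with a two-finger parallel gripper is mounted at the origin on a cart in front of the work surface, level with it; the furniture and walls round the work are solid. World frame = base frame: x ahead of the robot, y to its left, z up, the work surface at z = 0. Lengths are in m, angles in rad, forces in N, time in s.
With the tool pointing down it reaches from about 0.4 to 0.875 m from the base axis. Payload 19.3 kg.
Tool frame: the origin (TCP) lies at the very end of the fingers, on their centre line; the grasp point (between the pads) lies 19 mm behind it; z points along the fingers, y is the line along which they close (so a half turn about z gives the same grasp; the last joint's range is limited). The gripper opens to 85 mm and grips with 20 to 120 N. Pads are 22 mm wide; open, the fingers measure 114 mm over their backs; the gripper's body (76 mm by 85 mm) begins 54 mm behind the grasp point. The pads swing forward as they close: fully open they stand 13 mm farther back than shut.
Start: joints at [-1.171, 0.521, -0.036, 1.599, 0.021, 1.021, -0.113], TCP at [0.283, 0.557, 0.231] pointing down, gripper open.
Joint ranges: [-2.91, 2.91], [-0.3, 2.13], [-1.5, 1.42], [0.17, 2.43], [-1.26, 4.41], [0.16, 1.93], [-2.52, 2.52]. Speed limits (rad/s): [1.89, 1.89, 2.39, 2.39, 3.01, 3.01, 3.01].

## Interface

Orientations are given as [roll, pitch, yaw] about the fixed x, y, z axes, in that order (R = Rz(yaw) Ry(pitch) Rx(roll)).
In Python, from workcell import bot gives the robot as it stands.
- The arm moves only by the shell command python3 -m crank 'ROWS' [FORCE]. ROWS is a JSON object of lists of equal length, an entry for each row: "travel": the shift along the world's x, y, z in cm, a list of three; "turn": the turn, a rotation vector about the world's x, y, z in degrees, a list of three; "gripper": the closure, from 0 (fully open) to 1 (shut). A call has exactly 5 rows; each row is the pose to reach, as a shift and turn from the pose commanded when the call began; what a row does not reach only later rows make up. A row lasts 1/10 s, in which the tool goes at most 50 mm and 8.59 degrees, less where a joint would pass 70% of its speed; a pose out of reach is approached as far as the arm can. A call with a gripper value outside its range is refused whole. The fingers move at their own pace and stop on an object; FORCE is the grip in N (left out, the last holds). Time passes only in rows, so rows that repeat a pose let the fingers close, or fill a call up. It gives the time, the measured TCP pose, the force, the opening and the grip force at its end, in the units of the state.
- bot.observe(): the state, without advancing time (a new reading comes with each control period).
- bot.grab_frame(name): name is "side" or "top"; returns a dict with "pixels" (420x560x3 uint8, red, green, blue), "fx", "fy", "cx", "cy" (pixels), "dist" ([k1, k2, p1, p2, k3] as OpenCV has them; the pictures are not rectified), "extrinsics" (4x4, takes a point from world to camera coordinates). Camera axes: x right, y down, z forward; pixel columns grow to the right and rows downward; lengths in m; the calibration is good to about 2 mm. A picture is of the moment at which its call begins. There is no depth.
- bot.job_done(): hands the job in; it is judged then, once.
The state is a dict: "clock": time; "qpos": joint angles; "qd": joint speeds; "joint_efforts": joint torques, N m; "position": TCP position; "tool_rot": TCP orientation; "force": force on the tool from outside, world axes, zero at the start; "moment": the same for the moment, N m; "grip_width": finger opening in m; "finger_force": force on a finger pad.
Only numpy, scipy, OpenCV 4.12 (cv2) and the standard library are available. Lean on these libraries where they do the work, as an engineer would, in place of code of your own. Each camera call takes 0.05 s, during which the arm holds its last target. There are 200 camera calls.

## Task

Take the key with the squared, arch-topped head from the wooden key block and push it fully home in the lock on the grey strongbox's lid; the pins inside are gummed and stop it part-way, so do not force it but rock it gently along the slot until it drops to its stop. Then turn it clockwise a quarter turn, as far as it goes, and finish still holding it turned, because the latch is sprung and I am going to lift the lid. Leave the round-headed key in the block and do not knock the other things about.

Things in the scene. Friction and masses are not known exactly. Their poses are not given: they have to be found in the camera images.
- box_key: The strongbox's key, upright in a slot of the block, 71 mm tall, 45 g. Origin: centre of the tip's underside; z up the shaft, y along its width, x through its thickness. From the tip up: flat steel bits 22 mm wide (y), 4 mm thick (x), 12 mm tall; round shaft 5 mm thick; a collar 13 mm across from 23 to 26 mm; the head from 34 mm. Fits the lock either way round (half a turn about z).
- key_head (a point): Centre of the black head of the strongbox's key, 46.5 mm above its tip; axes as the key. The head is 9 mm thick (x), 32 mm wide (y) and 25 mm tall, squared, and carries an arch (6 mm thick, 28 mm wide) that ends 24.5 mm above this point. Grip it across the 9 mm, firmly (70 N) so that it does not tilt.
- other_key: A key of another lock, same size and axes but with a round disc head 29 mm across and no arch. It stands in the block's other slot; leave it there.
- key_block: Fixed wooden block, 56 mm (x) by 116 mm (y), 40 mm tall (foot board 66 by 126 by 7), origin under its centre. Two upright slots, each 23.5 mm along y, 5.5 mm along x and 24 mm deep, at y = -28 and +28 mm. A key stands in each (either way about), tip 16 mm above the worktop, head from 50 to 75 mm above it, arch to 87 mm.
- strongbox: Fixed grey steel strongbox, lid shut, 170 mm (x) by 240 mm (y), lid top 100 mm above the worktop; origin under its centre, front towards -x with a steel staple round the latch bolt. The lock is in the lid 25 mm in front of the centre. A folded handle 10 mm high lies 65 to 90 mm behind the lock.
- lock_mouth (a point): Centre of the keyhole at the top of its steel plate (46 by 60 mm), 104 mm above the worktop; x across the slot, y along it. A 45 degree dish narrows over 3 mm to a slot 6.5 mm wide (x) and 27 mm long (y). The slotted plate is fixed and 8 mm deep: the key turns only with its bits below it. Fully home, the tip rests 22 mm below this point, the collar 1 mm above it.
- pin_upper (a joint): Hidden gummed pin that sticks out from the +y end of the keyway, 10 to 14 mm below the plate's top. m: at 0 it reaches 2.2 mm under the edge of a centred key, which then stops on it; it slides outward (to 0.0049) at about 4 N and stays. Way past: press with about 6 N and shift the key 2 to 3 mm along the slot (y) to one side, then to the other; 2.5 mm of play each way.
- pin_lower (a joint): The same at the -y end, 15 to 19 mm below the plate's top. Over 60 N between key and strongbox counts as forcing.
- lock_cylinder (a joint): Angle of the lock cylinder, rad: 0 at rest, grows as the key turns clockwise seen from above, stop at 1.5. A return spring pulls back with 0.03 N m at rest and 0.1 N m at the stop. The key has about 0.1 rad of play in it.
- latch_bolt (a joint): Brass latch bolt in the staple at the lid's front, m: 0 shot; drawn back in step with the cylinder, 0.010 at its stop.
- ramekin: White ramekin, 103 mm across, 52 mm high; leave alone.
- pinch_bowl_2: Small white bowl, 68 mm across, 28 mm high; leave alone.
- spice_used_2: Square spice jar with a black lid, 46 by 46 by 97 mm; leave alone.
- label_roll: Roll of kraft labels, 62 mm across, 24 mm high; leave alone.

How it is judged:
On the way, in this order (a step that is already met when the one before it is completed fails the run):
1. the box's key has been lifted out of the block in the gripper (z of box_key in the frame of key_block above 0.05 m and contact force between the fingers and box_key above 2 N), for 0.1 s.
2. the key is fully home in the lock (z of box_key in the frame of lock_mouth below -0.0195 m and horizontal distance between box_key and lock_mouth below 0.006 m), for 0.1 s.
At the end, for the whole second after the job is handed in: The fingers still hold the key (over 3 N); it is home in the lock (tip at least 18.5 mm below the plate's top, within 6 mm of its axis), the cylinder is held beyond 1.25 rad and the latch bolt is drawn back over 8 mm; the other key is still down in its slot (value of joint lock_cylinder above 1.25 rad and value of joint latch_bolt above 0.008 m and z of box_key in the frame of lock_mouth below -0.0185 m and horizontal distance between box_key and lock_mouth below 0.006 m and contact force between the fingers and box_key above 3 N and z of other_key in the frame of key_block below 0.022 m); the arm keeps its last pose, push and grip.
It fails at once if the key is forced: more than 60 N between key and strongbox (contact force between box_key and strongbox above 60 N).
It fails at once if the other key is pulled out or pushed about by more than 15 mm (distance of other_key from where it was at the start of the episode above 0.015 m).
It fails at once if a bystander is knocked by more than 30 mm (distance of any of ramekin, pinch_bowl_2, spice_used_2, label_roll from where it was at the start of the episode above 0.03 m).
It also fails if it takes over 45 s, if anything falls off the work surface, if the arm or the gripper's body presses on something with over 40 N, if the wrist force passes 120 N, or if a joint passes its speed limit or range.

## Working session

There is one attempt and no reset: what is moved stays moved. The work goes in short steps, Python scripts to look and compute and a shell command to move; the robot and the scene stay as the last step left them, time stands still between calls to the robot, and variables do not carry over. Pictures are saved under pics/ and viewed, at most 10 in all, crops included, and the job is handed in when it is done.

```bash
ls; mkdir -p pics; python3 - <<'E'
from workcell import bot
import cv2,numpy as np
print(bot.observe())
for n in("side","top"):
    f=bot.grab_frame(n); cv2.imwrite(f"pics/{n}0.png",cv2.cvtColor(f["pixels"],cv2.COLOR_RGB2BGR))
    print(n,f["fx"],f["fy"],f["cx"],f["cy"],f["dist"]);print(np.round(f["extrinsics"],4))
E
```

```text
pics
{'clock': 0.0, 'qpos': array([-1.17117382,  0.52203669, -0.03634405,  1.60000188,  0.02118023,
        1.02110625, -0.11281163]), 'qd': array([ 0.00037828, -0.00151902,  0.00120181, -0.00111424, -0.00076592,
        0.00053499,  0.00111455]), 'joint_efforts': array([-6.76817835e-04, -9.27104759e+01,  1.97895348e+00, -3.69936526e+01,
        1.76397135e-02,  8.20394838e-03, -4.08346602e-05]), 'position': array([0.28281977, 0.55696498, 0.23071361]), 'tool_rot': array([-3.14042602e+00,  5.86770114e-05,  2.67175257e+00]), 'force': array([-0.45457299, -0.56703492, -0.15323213]), 'moment': array([-0.00477712,  0.00186966, -0.00926311]), 'finger_force': 0.0, 'grip_width': 0.08535013050009896}
side 444.1712174618066 444.1712174618066 277.0976691413336 217.20509944565165 [-0.01316476  0.          0.          0.          0.        ]
[[ 0.1191 -0.9928  0.0091  0.011 ]
 [-0.7854 -0.0998 -0.6109  0.4396]
 [ 0.6074  0.0656 -0.7917  1.0984]
 [ 0.      0.      0.      1.    ]]
top 473.13322866245346 473.13322866245346 277.82489061770866 213.3921828226958 [-0.01908451  0.          0.          0.          0.        ]
[[ 0.0053 -0.9988  0.0477  0.0918]
 [-0.9853 -0.0134 -0.1704  0.5091]
 [ 0.1708 -0.0461 -0.9842  1.7585]
 [ 0.      0.      0.      1.    ]]
```

View pics/side0.png

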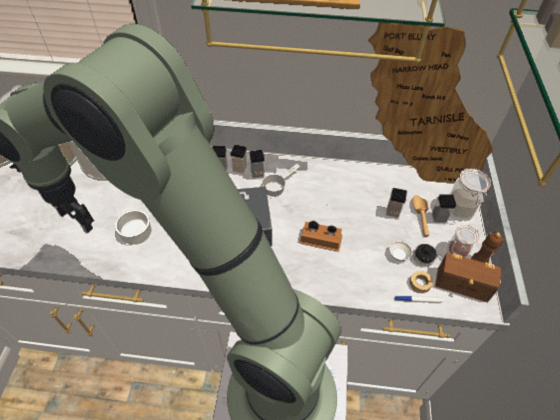

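View pics/top0.png

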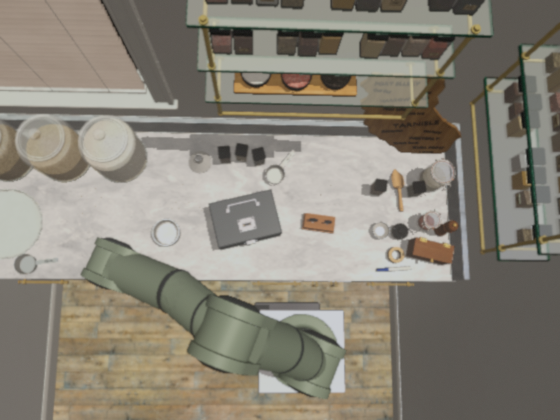

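The side view shows the block at about (321,236), with the arm hiding most of the strongbox. The top view shows the strongbox at about (245,219) with its lock plate near (247,225), and the block at about (319,223). I'll enlarge both.

```bash
python3 - <<'E'
import cv2,numpy as np
t=cv2.imread('pics/top0.png');s=cv2.imread('pics/side0.png')
a=cv2.resize(t[183:253,203:343],None,fx=5.7,fy=5.7,interpolation=cv2.INTER_CUBIC)[:400]
b=cv2.resize(s[215:255,295:348],(398,300),interpolation=cv2.INTER_CUBIC)
print(a.shape)
c=np.zeros((600,800,3),np.uint8); c[:a.shape[0],:a.shape[1]]=a[:600,:800]
cv2.imwrite('pics/c1.png',c[:400])
b=cv2.resize(s[212:257,293:353],(800,600),interpolation=cv2.INTER_CUBIC)
cv2.imwrite('pics/c2.png',b)
E
```

```text
(399, 798, 3)
```

View pics/c1.png

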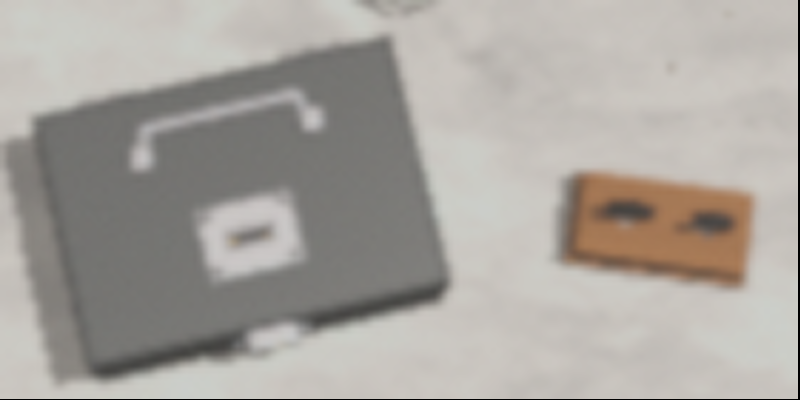

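View pics/c2.png

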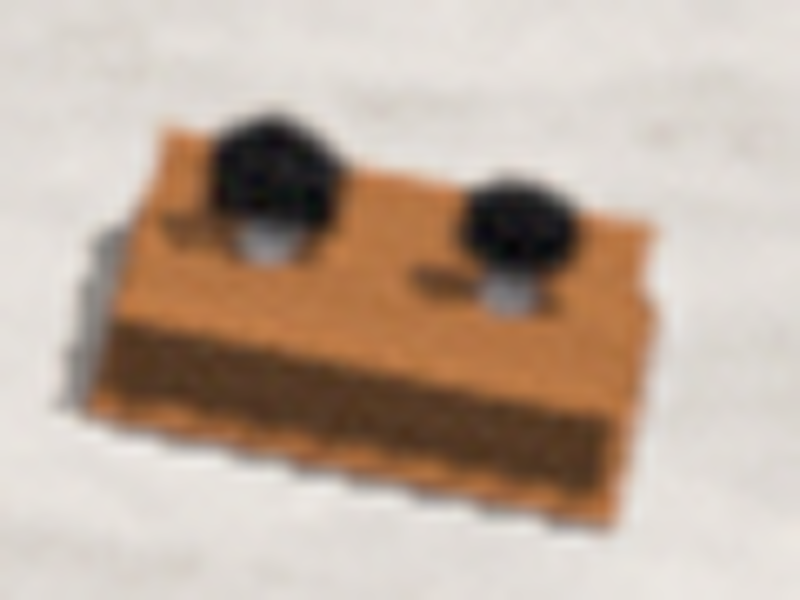

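The left key has the bigger, squared head with the arch, so it is the one to take. The lock plate's centre is at about (250,237) in the enlarged top crop. Next I fit the poses from the corners.

```bash
cat > h.py <<'E'
import numpy as np,cv2
from scipy.optimize import least_squares
K={'side':(444.1712,277.0977,217.2051,-.01316476,[[.1191,-.9928,.0091,.011],[-.7854,-.0998,-.6109,.4396],[.6074,.0656,-.7917,1.0984]]),
'top':(473.1332,277.8249,213.3922,-.01908451,[[.0053,-.9988,.0477,.0918],[-.9853,-.0134,-.1704,.5091],[.1708,-.0461,-.9842,1.7585]])}
def proj(n,P):
    f,cx,cy,k,E=K[n];E=np.array(E)
    return cv2.projectPoints(np.array(P,float).reshape(-1,3),cv2.Rodrigues(E[:,:3])[0],E[:,3],np.array([[f,0,cx],[0,f,cy],[0,0,1.]]),np.array([k,0,0,0,0]))[0][:,0]
def W(p,L):
    c,s=np.cos(p[2]),np.sin(p[2]);L=np.array(L,float)
    return np.c_[p[0]+c*L[:,0]-s*L[:,1],p[1]+s*L[:,0]+c*L[:,1],L[:,2]]
def fit(obs,p0): # obs: list of (cam, local pts, pixels)
    fun=lambda p:np.concatenate([(proj(n,W(p,L))-px).ravel() for n,L,px in obs])
    r=least_squares(fun,p0,loss='soft_l1');return r.x,fun(r.x).reshape(-1,2)
def full(px,s,o): return (np.array(px,float)+.5)/s-.5+np.array(o)
E
python3 - <<'E'
from h import *
t=lambda p:full(p,5.7,(203,183)); s=lambda p:full(p,13.333,(293,212))
np.set_printoptions(precision=4,suppress=True)
bs=('side',[[.028,.058,.04],[-.028,.058,.04],[-.028,-.058,.04],[.028,-.058,.04],[-.033,.063,0],[-.033,-.063,0]],s([[165,128],[110,322],[608,412],[645,215],[90,412],[612,525]]))
bt=('top',[[.028,.058,.04],[.028,-.058,.04],[-.033,-.063,0]],t([[580,172],[752,194],[741,287]]))
for o in([bs,bt],[bs],[bt]):
    p,r=fit(o,[.5,-.1,0]);print(p,np.degrees(p[2]));print(r.T)
    L=[[0,.028,.0625],[0,.028,.087]]; print(W(p,L),((proj('side',W(p,L))-(293,212)+.5)*13.333).ravel(),((proj('top',W(p,L))-(203,183)+.5)*5.7).ravel())
bx=('top',[[.085,.12,.1],[.085,-.12,.1],[-.085,-.12,.1],[-.085,.12,.1],[-.025,0,.104]],t([[35,117],[388,38],[448,283],[97,362],[250,237]]))
p,r=fit([bx],[.5,.1,0]);print('box',p,np.degrees(p[2]));print(r.T,W(p,[[-.025,0,.104]]))
E
```

```text
[ 0.4811 -0.065  -0.1026] -5.880691971852919
[[-1.1535 -0.4364  0.2259 -0.037  -1.4817 -0.2255  1.3816  1.2382  1.3566]
 [-0.1352 -0.3364  0.0696  0.1681  1.376   0.611  -0.6488 -1.0437 -0.1451]]
[[ 0.484  -0.0371  0.0625]
 [ 0.484  -0.0371  0.087 ]] [263.2205 186.6231 271.1    121.1589] [632.8653 209.5649 637.4508 203.6186]
[ 0.4824 -0.0664 -0.1102] -6.312732557354572
[[-0.5598  0.0377  0.6362  0.4988 -1.0255  0.1624]
 [-0.5098 -0.7562 -0.1255  0.0081  0.9471  0.4246]]
[[ 0.4854 -0.0386  0.0625]
 [ 0.4854 -0.0386  0.087 ]] [270.1906 182.0522 278.1675 116.5609] [635.0718 207.3719 639.6867 201.3966]
[ 0.4786 -0.0598 -0.1026] -5.878865491466205
[[ 0.0401 -0.0889  0.0499]
 [-0.0294 -0.4253  0.47  ]]
[[ 0.4815 -0.032   0.0625]
 [ 0.4815 -0.032   0.087 ]] [239.7003 193.0285 247.2413 127.6002] [625.1252 213.161  629.6062 207.2618]
box [0.4808 0.2193 0.2456] 14.074443189860787
[[-0.8474  0.7688  1.2026 -1.6139  0.1496]
 [-0.3221 -0.9987  0.2377  1.6571 -0.1498]] [[0.4565 0.2133 0.104 ]]
```

```bash
python3 -m crank '{"travel":[[2,-4.5,0],[4,-9,0],[6,-13.5,0],[8,-18,0],[10,-22.5,0]],"turn":[[0,0,-7],[0,0,-14],[0,0,-21],[0,0,-28],[0,0,-35]],"gripper":[0,0,0,0,0]}' 70
python3 -m crank '{"travel":[[2,-4.5,0],[4,-9,0],[6,-13.5,0],[8,-18,0],[10.2,-22.5,0]],"turn":[[0,0,-7],[0,0,-14],[0,0,-21],[0,0,-28],[0,0,-34]],"gripper":[0,0,0,0,0]}'
python3 -m crank '{"travel":[[0,-4,0],[0,-8,0],[0,-12,0],[0,-14.4,0],[0,-14.4,0]],"turn":[[0,0,0],[0,0,0],[0,0,0],[0,0,0],[0,0,0]],"gripper":[0.4,0.4,0.4,0.4,0.4]}'
python3 - <<'E'
from workcell import bot
import cv2,numpy as np
o=bot.observe();print(o['position'],o['tool_rot'],o['qpos'],o['grip_width'])
s={}
for n in("side","top"):
    f=bot.grab_frame(n); s[n]=cv2.cvtColor(f["pixels"],cv2.COLOR_RGB2BGR);cv2.imwrite(f"pics/{n}1.png",s[n])
a=cv2.resize(s['side'][150:300,150:350],None,fx=4,fy=4,interpolation=cv2.INTER_CUBIC)
cv2.imwrite('pics/c3.png',a)
E
```

```text
clock: 0.6
position: [0.3833, 0.3303, 0.2312]
tool_rot: [-3.141, -0.0, 2.056]
force: [0.8, 0.4, 0.6]
grip_width: 0.0855
finger_force: 0.0
clock: 1.1
position: [0.4851, 0.1055, 0.2314]
tool_rot: [-3.142, -0.0, 1.463]
force: [1.7, 1.1, 0.0]
grip_width: 0.0857
finger_force: 0.0
clock: 1.6
position: [0.4845, -0.04, 0.2313]
tool_rot: [3.142, 0.001, 1.463]
force: [-0.6, 1.2, -1.3]
grip_width: 0.0513
finger_force: 0.0
[ 0.48453479 -0.03997663  0.23132628] [3.14157889e+00 8.91110916e-04 1.46279613e+00] [-0.36915137  0.32268662  0.41435881  1.97210941 -0.16535535  0.87927485
  0.02405702] 0.05134807810637129
```

View pics/c3.png

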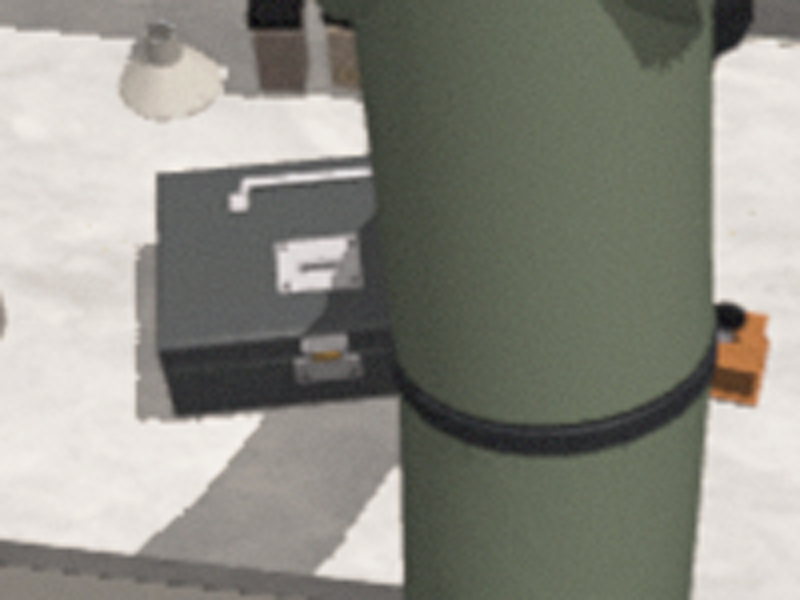

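The side view now shows the lid's left corners at crop (157,175) and (160,350), the plate corners at (274,243), (357,236), (362,288) and (280,293), and the keyhole at (318,267).

```bash
python3 - <<'E'
from h import *
t=lambda p:full(p,5.7,(203,183)); s=lambda p:full(p,4,(150,150))
np.set_printoptions(precision=4,suppress=True)
pl=[[-.002,.03,.104],[-.002,-.03,.104],[-.048,-.03,.104],[-.048,.03,.104],[-.025,0,.104]]
bt1=('top',pl,t([[193,212],[290,192],[306,262],[213,283],[250,237]]))
bt2=('top',[[.085,.12,.1],[.085,-.12,.1],[-.085,-.12,.1],[-.085,.12,.1]],t([[35,117],[388,38],[448,283],[97,362]]))
bs=('side',pl+[[.085,.12,.1],[-.085,.12,.1],[-.085,.12,0]],s([[274,243],[357,236],[362,288],[280,293],[318,267],[157,175],[160,350],[177,415]]))
bs1=('side',pl,bs[2][:5])
for o in([bt1],[bt1,bt2],[bs1],[bs],[bs,bt1,bt2]):
    p,r=fit(o,[.5,.2,.2]);print(p,np.degrees(p[2]),W(p,[[-.025,0,.104]]));print(r.T)
# keys/block by mask centroid
t0=cv2.imread('pics/top0.png');s0=cv2.imread('pics/side0.png')
hull=[[a*.028,b*.058,.04] for a in(-1,1) for b in(-1,1)]+[[a*.033,b*.063,z] for a in(-1,1) for b in(-1,1) for z in(0,.007)]
obs=[]
for n,im,(u0,v0,u1,v1) in(('top',t0,(298,205,340,240)),('side',s0,(290,210,355,258))):
    h=cv2.cvtColor(im,cv2.COLOR_BGR2HSV)
    m=((h[...,1]>90)|(h[...,2]<90)).astype(np.uint8); z=np.zeros_like(m);z[v0:v1,u0:u1]=m[v0:v1,u0:u1]
    z=cv2.morphologyEx(z,cv2.MORPH_CLOSE,np.ones((3,3)));obs.append((n,z))
def ras(n,p):
    pts=np.vstack([W(p,hull),W(p,[[a*.0045,.028+b*.016,.075] for a in(-1,1) for b in(-1,1)])]) if 0 else W(p,hull)
    c=cv2.convexHull(((proj(n,pts)+.5)*16-.5).astype(np.float32).reshape(-1,1,2))
    z=np.zeros((420*16//1,),np.uint8)
    x0,y0=270*16,190*16;im=np.zeros((80*16,100*16),np.uint8);cv2.fillConvexPoly(im,(c-[x0,y0]).astype(np.int32),255)
    return cv2.resize(im,(100,80),interpolation=cv2.INTER_AREA)/255.
from scipy.optimize import minimize
for sel in([0],[1],[0,1]):
    cost=lambda p:sum(np.abs(ras(obs[i][0],[p[0]/100,p[1]/100,p[2]/10])-obs[i][1][190:270,270:370]).sum() for i in sel)
    r=minimize(cost,[48.2,-6.4,-1.05],method='Nelder-Mead',options=dict(initial_simplex=[[48.2,-6.4,-1.05],[49.2,-6.4,-1.05],[48.2,-5.4,-1.05],[48.2,-6.4,-.4]]))
    p=[r.x[0]/100,r.x[1]/100,r.x[2]/10];print('block',sel,p,np.degrees(p[2]),r.fun,W(p,[[0,.028,.0625]]))
E
```

```text
[0.4802 0.2194 0.2402] 13.76521100949679 [[0.4559 0.2134 0.104 ]]
[[ 0.6554 -0.3086 -0.281  -0.0771  0.0933]
 [ 0.1693  0.0263 -0.1159 -0.0981  0.0242]]
[0.4804 0.2194 0.245 ] 14.038854824970635 [[0.4562 0.2133 0.104 ]]
[[ 0.6696 -0.3123 -0.2261 -0.0037  0.128  -0.8564  0.7711  1.1774 -1.6514]
 [ 0.1383 -0.0798 -0.2365 -0.1431 -0.0515 -0.2488 -0.8885  0.358   1.7395]]
[0.4814 0.2149 0.2438] 13.968222657724004 [[0.4571 0.2089 0.104 ]]
[[ 0.5056 -0.0593 -0.1761 -0.2924  0.0704]
 [ 0.4019  0.3087 -0.4741  0.2043 -0.4569]]
[0.4818 0.2142 0.2446] 14.012357194611587 [[0.4576 0.2081 0.104 ]]
[[ 0.793   0.2228  0.1241  0.0133  0.3642 -0.4093 -0.9216 -0.2625]
 [ 0.3159  0.2113 -0.577   0.1133 -0.5512 -1.1377  0.0031  2.7612]]
[0.4812 0.2161 0.2467] 14.136068899959989 [[0.457 0.21  0.104]]
[[ 0.125  -0.442  -0.5209 -0.6347 -0.292  -1.1205 -1.5606 -0.8625  1.5915
   0.598   0.7084  0.9425  1.0563  0.0339  1.6171  2.1108 -0.6705]
 [ 0.4242  0.2851 -0.503   0.2232 -0.4597 -0.9839  0.1709  2.9243 -0.0548
  -0.2985 -0.4631 -0.3439 -0.2614 -0.3894 -1.1297  0.0871  1.5721]]
block [0] [np.float64(0.47949614197530877), np.float64(-0.0636797839506173), np.float64(-0.10994020061728396)] -6.2991094941919386 110.43921568627451 [[ 0.4826 -0.0358  0.0625]]
block [1] [np.float64(0.4831677231532805), np.float64(-0.06699540868390884), np.float64(-0.1326476540934851)] -7.600150741867934 84.18431372549018 [[ 0.4869 -0.0392  0.0625]]
block [0, 1] [np.float64(0.48279124774340787), np.float64(-0.06676442210331776), np.float64(-0.13904290927201607)] -7.966571872506942 198.74117647058824 [[ 0.4867 -0.039   0.0625]]
```

```bash
python3 -m crank '{"travel":[[0,0.4,-4],[0,0.4,-8],[0,0.4,-12],[0,0.4,-14],[0,0.4,-15]],"turn":[[0,0,0],[0,0,0],[0,0,0],[0,0,0],[0,0,0]],"gripper":[0.5,0.6,0.6,0.6,0.6]}'
python3 -m crank '{"travel":[[0,0,-1.5],[0,0,-2.5],[0,0,-3.4],[0,0,-3.5],[0,0,-3.5]],"turn":[[0,0,0],[0,0,0],[0,0,0],[0,0,0],[0,0,0]],"gripper":[0.6,0.6,0.6,0.65,0.7]}' 20
python3 -m crank '{"travel":[[0,0,0],[0,0,0],[0,0,0],[0,0,0],[0,0,0]],"turn":[[0,0,0],[0,0,0],[0,0,0],[0,0,0],[0,0,0]],"gripper":[0.75,0.8,0.85,0.9,1]}' 20
python3 -m crank '{"travel":[[0,0,0],[0,0,0],[0,0,0],[0,0,0],[0,0,0]],"turn":[[0,0,0],[0,0,0],[0,0,0],[0,0,0],[0,0,0]],"gripper":[1,1,1,1,1]}' 20
```

```text
clock: 2.2
position: [0.4841, -0.0314, 0.0794]
tool_rot: [-3.139, 0.0, 1.469]
force: [0.3, -0.5, -0.4]
grip_width: 0.0343
finger_force: 0.0
clock: 2.7
position: [0.4851, -0.0326, 0.0465]
tool_rot: [3.141, -0.0, 1.468]
force: [0.5, -0.1, 0.1]
grip_width: 0.0258
finger_force: 0.0
clock: 3.2
position: [0.4853, -0.0326, 0.0466]
tool_rot: [3.141, -0.0, 1.467]
force: [0.5, 0.6, 5.0]
grip_width: 0.0084
finger_force: 22.7
clock: 3.7
position: [0.4853, -0.0327, 0.0465]
tool_rot: [3.141, -0.0, 1.467]
force: [0.5, 0.7, 6.7]
grip_width: 0.0087
finger_force: 22.8
```

```bash
python3 -m crank '{"travel":[[0,0,0],[0,0,0],[0,0,0],[0,0,0.3],[0,0,0.6]],"turn":[[0,0,0],[0,0,0],[0,0,0],[0,0,0],[0,0,0]],"gripper":[1,1,1,1,1]}' 70
python3 -m crank '{"travel":[[0,0,1],[0,0,2],[0,0,3],[0,0,5],[0,0,7]],"turn":[[0,0,0],[0,0,0],[0,0,0],[0,0,0],[0,0,0]],"gripper":[1,1,1,1,1]}'
python3 -m crank '{"travel":[[0,0,2],[0,0,4],[0,0,5],[0,0,5],[0,0,5]],"turn":[[0,0,0],[0,0,0],[0,0,0],[0,0,0],[0,0,0]],"gripper":[1,1,1,1,1]}'
python3 - <<'E'
from workcell import bot
import cv2,numpy as np
s={}
for n in("side","top"):
    f=bot.grab_frame(n); s[n]=cv2.cvtColor(f["pixels"],cv2.COLOR_RGB2BGR);cv2.imwrite(f"pics/{n}2.png",s[n])
a=cv2.resize(s['top'][190:250,290:370],None,fx=5,fy=5,interpolation=cv2.INTER_CUBIC)
b=cv2.resize(s['side'][200:260,290:370],None,fx=5,fy=5,interpolation=cv2.INTER_CUBIC)
cv2.imwrite('pics/c4.png',np.hstack([a,b]))
E
```

```text
clock: 4.2
position: [0.4851, -0.0327, 0.0525]
tool_rot: [3.141, 0.0, 1.467]
force: [2.7, -0.3, -2.1]
grip_width: 0.0078
finger_force: 68.1
clock: 4.7
position: [0.4844, -0.0327, 0.1235]
tool_rot: [-3.141, 0.0, 1.467]
force: [0.4, 0.4, 0.3]
grip_width: 0.008
finger_force: 68.9
clock: 5.2
position: [0.4846, -0.0325, 0.1719]
tool_rot: [-3.141, -0.0, 1.468]
force: [0.4, 0.3, -0.4]
grip_width: 0.0077
finger_force: 68.9
```

View pics/c4.png

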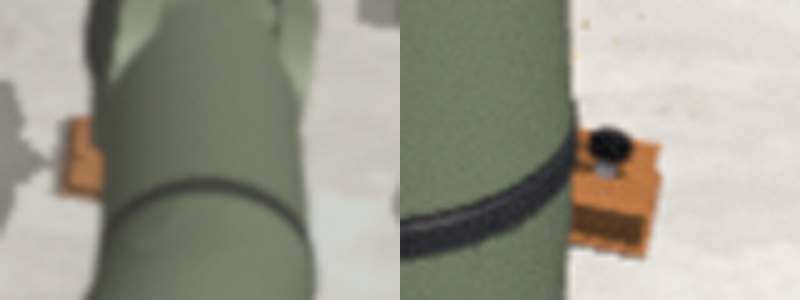

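The round-headed key is still in the block, at right crop (608,148), and the arched key has been lifted. Now I carry it to the lock.

```bash
python3 -m crank '{"travel":[[-0.5,4,0],[-1,8,0],[-1.5,12,0],[-2,16,0],[-2.3,20,0]],"turn":[[0,0,4],[0,0,8],[0,0,12],[0,0,16],[0,0,19.9]],"gripper":[1,1,1,1,1]}'
python3 -m crank '{"travel":[[-0.5,4,0],[-0.5,4.7,0],[-0.5,4.7,0],[-0.5,4.7,0],[-0.5,4.7,0]],"turn":[[0,0,0],[0,0,0],[0,0,0],[0,0,0],[0,0,0]],"gripper":[1,1,1,1,1]}'
python3 - <<'E'
from workcell import bot
import cv2,numpy as np
print(bot.observe()['qpos'])
s={}
for n in("side","top"):
    f=bot.grab_frame(n); s[n]=cv2.cvtColor(f["pixels"],cv2.COLOR_RGB2BGR);cv2.imwrite(f"pics/{n}3.png",s[n])
a=cv2.resize(s['top'][180:260,195:295],None,fx=4,fy=4,interpolation=cv2.INTER_CUBIC)
b=cv2.resize(s['side'][170:250,190:290],None,fx=4,fy=4,interpolation=cv2.INTER_CUBIC)
cv2.imwrite('pics/c5.png',np.hstack([a,b]))
E
```

```text
clock: 5.8
position: [0.461, 0.1688, 0.1716]
tool_rot: [-3.14, 0.0, 1.818]
force: [1.1, -0.2, -0.3]
grip_width: 0.0079
finger_force: 68.8
clock: 6.3
position: [0.4571, 0.2128, 0.1721]
tool_rot: [-3.141, 0.001, 1.813]
force: [-0.0, -0.5, -1.7]
grip_width: 0.0076
finger_force: 68.8
[-0.75399201  0.42475204  0.26197159  1.9829114  -0.15605312  0.75353269
 -0.1580859 ]
```

View pics/c5.png

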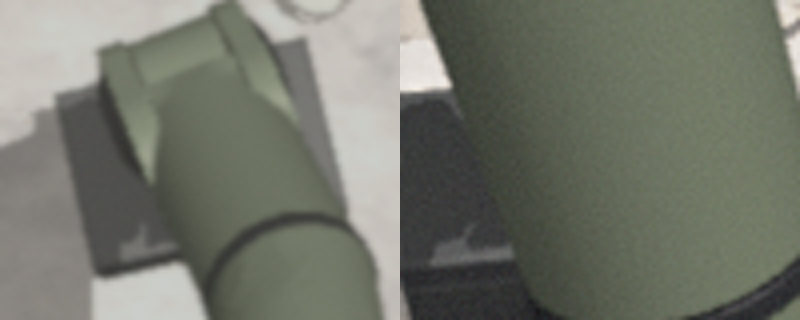

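The arm hides the lock in both views, so from here I go by feel.

```bash
python3 -m crank '{"travel":[[0,0.1,-1],[0,0.1,-2],[0,0.1,-2.8],[0,0.1,-3.2],[0,0.1,-3.3]],"turn":[[0,0,0],[0,0,0],[0,0,0],[0,0,0],[0,0,0]],"gripper":[1,1,1,1,1]}'
python3 -m crank '{"travel":[[0,0,-0.1],[0,0,-0.2],[0,0,-0.3],[0,0,-0.4],[0,0,-0.5]],"turn":[[0,0,0],[0,0,0],[0,0,0],[0,0,0],[0,0,0]],"gripper":[1,1,1,1,1]}'
```

```text
clock: 6.9
position: [0.4567, 0.2151, 0.1386]
tool_rot: [-3.141, 0.0, 1.815]
force: [-0.4, -0.5, 0.2]
grip_width: 0.008
finger_force: 68.8
clock: 7.4
position: [0.457, 0.2154, 0.1343]
tool_rot: [3.141, -0.0, 1.815]
force: [0.0, 1.0, -0.7]
grip_width: 0.0081
finger_force: 68.8
```

```bash
python3 -m crank '{"travel":[[0,0,-0.1],[0,0,-0.2],[0,0,-0.3],[0,0,-0.3],[0,0,-0.3]],"turn":[[0,0,0],[0,0,0],[0,0,0],[0,0,0],[0,0,0]],"gripper":[1,1,1,1,1]}'
```

```text
clock: 7.9
position: [0.4569, 0.2153, 0.1313]
tool_rot: [-3.141, 0.0, 1.815]
force: [-0.5, -0.7, -0.6]
grip_width: 0.0078
finger_force: 68.8
```

```bash
python3 -m crank '{"travel":[[0,0,-0.1],[0,0,-0.2],[0,0,-0.3],[0,0,-0.3],[0,0,-0.3]],"turn":[[0,0,0],[0,0,0],[0,0,0],[0,0,0],[0,0,0]],"gripper":[1,1,1,1,1]}'
```

```text
clock: 8.4
position: [0.4569, 0.2153, 0.1283]
tool_rot: [-3.141, -0.0, 1.815]
force: [-0.7, 0.1, -0.7]
grip_width: 0.0078
finger_force: 68.8
```

```bash
python3 -m crank '{"travel":[[0,0,-0.1],[0,0,-0.2],[0,0,-0.3],[0,0,-0.3],[0,0,-0.3]],"turn":[[0,0,0],[0,0,0],[0,0,0],[0,0,0],[0,0,0]],"gripper":[1,1,1,1,1]}'
python3 -m crank '{"travel":[[0,0,-0.1],[0,0,-0.1],[0,0,-0.15],[0,0,-0.15],[0,0,-0.15]],"turn":[[0,0,0],[0,0,0],[0,0,0],[0,0,0],[0,0,0]],"gripper":[1,1,1,1,1]}'
```

```text
clock: 8.9
position: [0.4569, 0.2153, 0.1253]
tool_rot: [-3.141, 0.0, 1.815]
force: [-0.1, 0.0, -1.7]
grip_width: 0.0079
finger_force: 68.8
clock: 9.4
position: [0.4569, 0.2153, 0.1238]
tool_rot: [-3.142, 0.0, 1.815]
force: [-0.3, -0.8, -0.3]
grip_width: 0.0077
finger_force: 68.9
```

```bash
python3 -m crank '{"travel":[[0,0,-0.05],[0,0,-0.1],[0,0,-0.1],[0,0,-0.1],[0,0,-0.1]],"turn":[[0,0,0],[0,0,0],[0,0,0],[0,0,0],[0,0,0]],"gripper":[1,1,1,1,1]}'
```

```text
clock: 9.9
position: [0.457, 0.2151, 0.1227]
tool_rot: [-3.141, 0.0, 1.815]
force: [1.5, -3.3, -1.4]
grip_width: 0.0075
finger_force: 68.9
```

```bash
python3 -m crank '{"travel":[[0,0,-0.05],[0,0,-0.1],[0,0,-0.1],[0,0,-0.1],[0,0,-0.1]],"turn":[[0,0,0],[0,0,0],[0,0,0],[0,0,0],[0,0,0]],"gripper":[1,1,1,1,1]}'
```

```text
clock: 10.4
position: [0.4569, 0.2153, 0.1217]
tool_rot: [-3.142, 0.0, 1.815]
force: [1.6, -3.5, -1.6]
grip_width: 0.0079
finger_force: 68.8
```

```bash
python3 -m crank '{"travel":[[0,0,-0.05],[0,0,-0.1],[0,0,-0.1],[0,0,-0.1],[0,0,-0.1]],"turn":[[0,0,0],[0,0,0],[0,0,0],[0,0,0],[0,0,0]],"gripper":[1,1,1,1,1]}'
python3 -m crank '{"travel":[[0,0,-0.05],[0,0,-0.1],[0,0,-0.1],[0,0,-0.1],[0,0,-0.1]],"turn":[[0,0,0],[0,0,0],[0,0,0],[0,0,0],[0,0,0]],"gripper":[1,1,1,1,1]}'
```

```text
clock: 10.9
position: [0.4569, 0.2153, 0.1208]
tool_rot: [-3.142, -0.0, 1.815]
force: [0.9, -2.7, -0.0]
grip_width: 0.0076
finger_force: 69.1
clock: 11.4
position: [0.4568, 0.2154, 0.1197]
tool_rot: [-3.141, 0.0, 1.815]
force: [1.6, -2.5, -4.1]
grip_width: 0.0079
finger_force: 68.6
```

```bash
python3 -m crank '{"travel":[[0,0,-0.05],[0,0,-0.1],[0,0,-0.1],[0,0,-0.1],[0,0,-0.1]],"turn":[[0,0,0],[0,0,0],[0,0,0],[0,0,0],[0,0,0]],"gripper":[1,1,1,1,1]}'
python3 -m crank '{"travel":[[0,0,-0.05],[0,0,-0.1],[0,0,-0.1],[0,0,-0.1],[0,0,-0.1]],"turn":[[0,0,0],[0,0,0],[0,0,0],[0,0,0],[0,0,0]],"gripper":[1,1,1,1,1]}'
```

```text
clock: 11.9
position: [0.457, 0.2154, 0.1189]
tool_rot: [3.141, -0.0, 1.815]
force: [-0.3, -2.1, 3.0]
grip_width: 0.0079
finger_force: 69.6
clock: 12.4
position: [0.4571, 0.2155, 0.1181]
tool_rot: [3.141, -0.0, 1.815]
force: [-1.6, -4.0, 11.1]
grip_width: 0.0075
finger_force: 70.9
```

```bash
python3 -m crank '{"travel":[[-0.01,0.05,0.03],[-0.02,0.1,0.03],[-0.04,0.15,0.03],[-0.05,0.2,0.03],[-0.05,0.2,0.03]],"turn":[[0,0,0],[0,0,0],[0,0,0],[0,0,0],[0,0,0]],"gripper":[1,1,1,1,1]}'
python3 -m crank '{"travel":[[0,0,0],[0,0,0],[0,0,-0.05],[0,0,-0.05],[0,0,-0.05]],"turn":[[0,0,0],[0,0,0],[0,0,0],[0,0,0],[0,0,0]],"gripper":[1,1,1,1,1]}'
```

```text
clock: 12.9
position: [0.4567, 0.2166, 0.1183]
tool_rot: [3.141, 0.001, 1.814]
force: [-0.3, -9.3, 10.5]
grip_width: 0.0077
finger_force: 70.5
clock: 13.4
position: [0.4568, 0.2166, 0.1179]
tool_rot: [3.141, 0.001, 1.814]
force: [0.2, -9.8, 12.5]
grip_width: 0.0078
finger_force: 71.1
```

```bash
python3 -m crank '{"travel":[[0.02,-0.1,0.02],[0.04,-0.2,0.02],[0.06,-0.25,0.02],[0.06,-0.25,0.02],[0.06,-0.25,0.02]],"turn":[[0,0,0],[0,0,0],[0,0,0],[0,0,0],[0,0,0]],"gripper":[1,1,1,1,1]}'
python3 -m crank '{"travel":[[0.02,-0.1,0],[0.04,-0.15,0],[0.06,-0.2,0],[0.06,-0.25,0],[0.06,-0.25,0]],"turn":[[0,0,0],[0,0,0],[0,0,0],[0,0,0],[0,0,0]],"gripper":[1,1,1,1,1]}'
```

```text
clock: 13.9
position: [0.4571, 0.2156, 0.1182]
tool_rot: [3.141, -0.001, 1.815]
force: [-2.4, 0.3, 12.9]
grip_width: 0.0078
finger_force: 70.8
clock: 14.4
position: [0.4575, 0.2138, 0.1183]
tool_rot: [3.141, -0.002, 1.816]
force: [-3.2, 4.0, 12.5]
grip_width: 0.0079
finger_force: 70.9
```

```bash
python3 -m crank '{"travel":[[0.02,-0.05,0],[0.03,-0.1,0],[0.04,-0.15,0],[0.05,-0.2,0],[0.05,-0.2,0]],"turn":[[0,0,0],[0,0,0],[0,0,0],[0,0,0],[0,0,0]],"gripper":[1,1,1,1,1]}'; python3 -c "
from workcell import bot
o=bot.observe();print(o['force'],o['moment'],o['position'],o['tool_rot'])"
```

```text
clock: 14.9
position: [0.4577, 0.2134, 0.1184]
tool_rot: [3.141, -0.003, 1.817]
force: [-7.3, 13.2, 13.3]
grip_width: 0.0081
finger_force: 70.9
[-7.30701276 13.20377631 13.32214534] [ 3.02268551  1.70744797 -0.02491804] [0.45767464 0.2133531  0.11841489] [ 3.14059066 -0.00349245  1.81694177]
```

```bash
python3 -m crank '{"travel":[[-0.02,0.1,0.06],[-0.05,0.2,0.06],[-0.07,0.3,0.05],[-0.1,0.4,0.05],[-0.12,0.5,0.05]],"turn":[[0,0,0],[0,0,0],[0,0,0],[0,0,0],[0,0,0]],"gripper":[1,1,1,1,1]}'
python3 -m crank '{"travel":[[-0.01,0.05,0],[-0.02,0.1,0],[-0.04,0.15,0],[-0.04,0.2,0],[-0.04,0.2,0]],"turn":[[0,0,0],[0,0,0],[0,0,0],[0,0,0],[0,0,0]],"gripper":[1,1,1,1,1]}'; python3 -c "
from workcell import bot
o=bot.observe();print(o['force'],o['moment'],o['position'],o['tool_rot'])"
```

```text
clock: 15.4
position: [0.457, 0.2155, 0.1185]
tool_rot: [3.141, -0.0, 1.815]
force: [-1.2, -3.5, 6.8]
grip_width: 0.008
finger_force: 70.1
clock: 15.9
position: [0.4567, 0.2166, 0.1184]
tool_rot: [-3.142, 0.001, 1.814]
force: [1.1, -7.7, 7.6]
grip_width: 0.0078
finger_force: 70.0
[ 1.06192007 -7.73661225  7.56416809] [-2.22203    -0.27753844  0.01917187] [0.45674133 0.21656    0.11841637] [-3.14154447e+00  8.22039283e-04  1.81415048e+00]
```

```bash
python3 -m crank '{"travel":[[-0.01,0.05,0],[-0.02,0.1,0],[-0.04,0.15,0],[-0.04,0.2,0],[-0.04,0.2,0]],"turn":[[0,0,0],[0,0,0],[0,0,0],[0,0,0],[0,0,0]],"gripper":[1,1,1,1,1]}'; python3 -c "
from workcell import bot
o=bot.observe();print(o['force'],o['moment'],o['position'],o['tool_rot'])"
```

```text
clock: 16.4
position: [0.4561, 0.2191, 0.1182]
tool_rot: [-3.141, 0.0, 1.815]
force: [1.4, -5.3, 2.2]
grip_width: 0.008
finger_force: 69.2
[ 1.36742692 -5.34247614  2.18441725] [-1.40136399 -0.23488824  0.01129317] [0.45609388 0.21906255 0.11824889] [-3.14133354e+00  4.15461308e-04  1.81472333e+00]
```

```bash
python3 -m crank '{"travel":[[0,0,-0.05],[0,0,-0.1],[0,0,-0.15],[0,0,-0.15],[0,0,-0.15]],"turn":[[0,0,0],[0,0,0],[0,0,0],[0,0,0],[0,0,0]],"gripper":[1,1,1,1,1]}'; python3 -c "
from workcell import bot
o=bot.observe();print(o['force'],o['moment'],o['position'],o['tool_rot'])"
```

```text
clock: 16.9
position: [0.4561, 0.2191, 0.1166]
tool_rot: [-3.141, 0.0, 1.815]
force: [2.4, -5.7, -1.0]
grip_width: 0.0079
finger_force: 68.8
[ 2.43095952 -5.66802446 -0.9887793 ] [-1.25404478 -0.56375638  0.0301818 ] [0.45613488 0.21908635 0.11661436] [-3.14141843e+00  4.07456278e-04  1.81466252e+00]
```

```bash
python3 -m crank '{"travel":[[0,0,-0.05],[0,0,-0.1],[0,0,-0.15],[0,0,-0.2],[0,0,-0.2]],"turn":[[0,0,0],[0,0,0],[0,0,0],[0,0,0],[0,0,0]],"gripper":[1,1,1,1,1]}'
python3 -m crank '{"travel":[[0,0,-0.05],[0,0,-0.1],[0,0,-0.15],[0,0,-0.2],[0,0,-0.2]],"turn":[[0,0,0],[0,0,0],[0,0,0],[0,0,0],[0,0,0]],"gripper":[1,1,1,1,1]}'
```

```text
clock: 17.4
position: [0.4561, 0.2191, 0.1146]
tool_rot: [-3.141, 0.0, 1.815]
force: [1.9, -4.6, -2.8]
grip_width: 0.0076
finger_force: 68.6
clock: 17.9
position: [0.4562, 0.2191, 0.1127]
tool_rot: [-3.142, 0.0, 1.815]
force: [3.0, -6.0, 1.4]
grip_width: 0.008
finger_force: 69.2
```

```bash
python3 -m crank '{"travel":[[0.01,-0.05,0],[0.03,-0.1,0],[0.04,-0.15,0],[0.05,-0.2,0],[0.06,-0.25,0]],"turn":[[0,0,0],[0,0,0],[0,0,0],[0,0,0],[0,0,0]],"gripper":[1,1,1,1,1]}'
python3 -m crank '{"travel":[[0,0,-0.03],[0,0,-0.06],[0,0,-0.1],[0,0,-0.1],[0,0,-0.1]],"turn":[[0,0,0],[0,0,0],[0,0,0],[0,0,0],[0,0,0]],"gripper":[1,1,1,1,1]}'
```

```text
clock: 18.4
position: [0.4566, 0.2175, 0.1128]
tool_rot: [3.141, -0.001, 1.815]
force: [-0.9, 2.2, -1.3]
grip_width: 0.0078
finger_force: 69.0
clock: 18.9
position: [0.4568, 0.2174, 0.1125]
tool_rot: [3.141, -0.001, 1.815]
force: [-5.9, 3.7, 16.4]
grip_width: 0.0079
finger_force: 71.8
```

```bash
python3 -m crank '{"travel":[[0.02,-0.05,0.08],[0.03,-0.1,0.08],[0.05,-0.15,0.08],[0.06,-0.2,0.08],[0.06,-0.2,0.08]],"turn":[[0,0,0],[0,0,0],[0,0,0],[0,0,0],[0,0,0]],"gripper":[1,1,1,1,1]}'
python3 -m crank '{"travel":[[0.01,-0.05,0],[0.02,-0.1,0],[0.03,-0.15,0],[0.04,-0.15,0],[0.04,-0.15,0]],"turn":[[0,0,0],[0,0,0],[0,0,0],[0,0,0],[0,0,0]],"gripper":[1,1,1,1,1]}'
```

```text
clock: 19.4
position: [0.4573, 0.2153, 0.1127]
tool_rot: [3.141, -0.001, 1.815]
force: [-2.2, 6.2, 4.8]
grip_width: 0.008
finger_force: 69.6
clock: 19.9
position: [0.4577, 0.2138, 0.1127]
tool_rot: [3.141, -0.001, 1.815]
force: [-2.4, 5.6, 4.6]
grip_width: 0.0074
finger_force: 69.7
```

```bash
python3 -m crank '{"travel":[[0.01,-0.05,0],[0.02,-0.1,0],[0.02,-0.1,0],[0.02,-0.1,0],[0.02,-0.1,0]],"turn":[[0,0,0],[0,0,0],[0,0,0],[0,0,0],[0,0,0]],"gripper":[1,1,1,1,1]}'
```

```text
clock: 20.4
position: [0.4577, 0.2136, 0.1127]
tool_rot: [3.141, -0.001, 1.816]
force: [-3.5, 10.5, 4.5]
grip_width: 0.0074
finger_force: 69.6
```

```bash
python3 -m crank '{"travel":[[-0.03,0.1,0],[-0.05,0.2,0],[-0.08,0.33,0],[-0.08,0.33,0],[-0.08,0.33,0]],"turn":[[0,0,0],[0,0,0],[0,0,0],[0,0,0],[0,0,0]],"gripper":[1,1,1,1,1]}'
python3 -m crank '{"travel":[[0.06,0.01,0],[0.125,0.013,0],[0.187,0.006,0],[0.187,0.006,0],[0.187,0.006,0]],"turn":[[0,0,-8],[0,0,-16],[0,0,-24],[0,0,-24],[0,0,-24]],"gripper":[1,1,1,1,1]}'; python3 -c "
from workcell import bot
o=bot.observe();print(o['force'],o['moment'],o['position'],o['tool_rot'])"
```

```text
clock: 20.9
position: [0.4574, 0.2149, 0.1126]
tool_rot: [3.142, 0.001, 1.814]
force: [0.1, -2.8, 4.9]
grip_width: 0.0075
finger_force: 69.8
clock: 21.4
position: [0.4595, 0.2153, 0.1127]
tool_rot: [3.141, 0.0, 1.4]
force: [4.0, -3.2, 3.8]
grip_width: 0.0082
finger_force: 69.5
[ 3.97790477 -3.23521992  3.80020379] [-0.94846269 -1.11320715  0.07812262] [0.45951776 0.21528747 0.11268995] [3.14050188e+00 4.05113154e-04 1.39985958e+00]
```

```bash
python3 -m crank '{"travel":[[0.07,-0.02,0],[0.14,-0.04,0],[0.2,-0.08,0],[0.2,-0.08,0],[0.2,-0.08,0]],"turn":[[0,0,-8],[0,0,-16],[0,0,-24],[0,0,-24],[0,0,-24]],"gripper":[1,1,1,1,1]}'; python3 -c "
from workcell import bot
o=bot.observe();print(o['force'],o['moment'],o['position'],o['tool_rot'])"
```

```text
clock: 21.9
position: [0.4615, 0.2146, 0.1127]
tool_rot: [3.141, -0.0, 0.981]
force: [4.1, -3.2, 3.4]
grip_width: 0.0079
finger_force: 69.6
[ 4.12317962 -3.24852437  3.40982483] [-0.77479673 -1.0713547   0.07264045] [0.46149919 0.21456852 0.11266861] [ 3.14060701e+00 -1.83456276e-04  9.80924590e-01]
```

```bash
python3 -m crank '{"travel":[[0.05,-0.04,0],[0.1,-0.09,0],[0.15,-0.15,0],[0.15,-0.15,0],[0.15,-0.15,0]],"turn":[[0,0,-8],[0,0,-16],[0,0,-24],[0,0,-24],[0,0,-24]],"gripper":[1,1,1,1,1]}'; python3 -c "
from workcell import bot
o=bot.observe();print(o['force'],o['moment'],o['position'],o['tool_rot'])"
```

```text
clock: 22.4
position: [0.4631, 0.2132, 0.1127]
tool_rot: [3.141, -0.001, 0.562]
force: [4.5, -2.5, 3.5]
grip_width: 0.008
finger_force: 69.7
[ 4.49613806 -2.50641128  3.48679808] [-0.58468371 -1.09835021  0.10415585] [0.46308705 0.21318231 0.11267259] [ 3.14076593e+00 -7.47251428e-04  5.62099059e-01]
```

```bash
python3 -m crank '{"travel":[[0.03,-0.06,0],[0.05,-0.11,0],[0.06,-0.13,0],[0.06,-0.13,0],[0.06,-0.13,0]],"turn":[[0,0,-8],[0,0,-14],[0,0,-18],[0,0,-18],[0,0,-18]],"gripper":[1,1,1,1,1]}'; python3 -c "
from workcell import bot
o=bot.observe();print(o['force'],o['moment'],o['position'],o['tool_rot'],o['qpos'])"
```

```text
clock: 22.9
position: [0.4638, 0.2118, 0.1127]
tool_rot: [3.141, -0.001, 0.248]
force: [5.7, -2.2, 4.9]
grip_width: 0.0076
finger_force: 69.8
[ 5.70379362 -2.1784802   4.86781754] [-0.54502345 -1.18144442  0.08923412] [0.46378719 0.2117868  0.11268204] [ 3.14097203e+00 -1.07885150e-03  2.47963241e-01] [-1.01606109  0.61962121  0.6586276   2.02693501 -0.59149566  0.68933516
 -1.29881524]
```

```bash
python3 -m crank '{"travel":[[0,-0.02,0],[0,-0.04,0],[0,-0.04,0],[0,-0.04,0],[0,-0.04,0]],"turn":[[0,0,-3],[0,0,-5],[0,0,-5],[0,0,-5],[0,0,-5]],"gripper":[1,1,1,1,1]}'; python3 - <<'E'
from workcell import bot
import cv2
o=bot.observe();print(o['force'],o['moment'],o['position'],o['tool_rot'])
f=bot.grab_frame('side');b=cv2.cvtColor(f["pixels"],cv2.COLOR_RGB2BGR)
cv2.imwrite('pics/c6.png',cv2.resize(b[150:270,170:330],None,fx=5,fy=5,interpolation=cv2.INTER_CUBIC))
E
```

```text
clock: 23.4
position: [0.4638, 0.2113, 0.1127]
tool_rot: [3.141, -0.001, 0.161]
force: [5.0, -2.3, 3.4]
grip_width: 0.0078
finger_force: 69.7
[ 5.03836345 -2.27645201  3.35533453] [-0.63392551 -1.28540315  0.41079622] [0.46384339 0.21129109 0.11268981] [ 3.14103508e+00 -1.19375165e-03  1.61059355e-01]
```

View pics/c6.png

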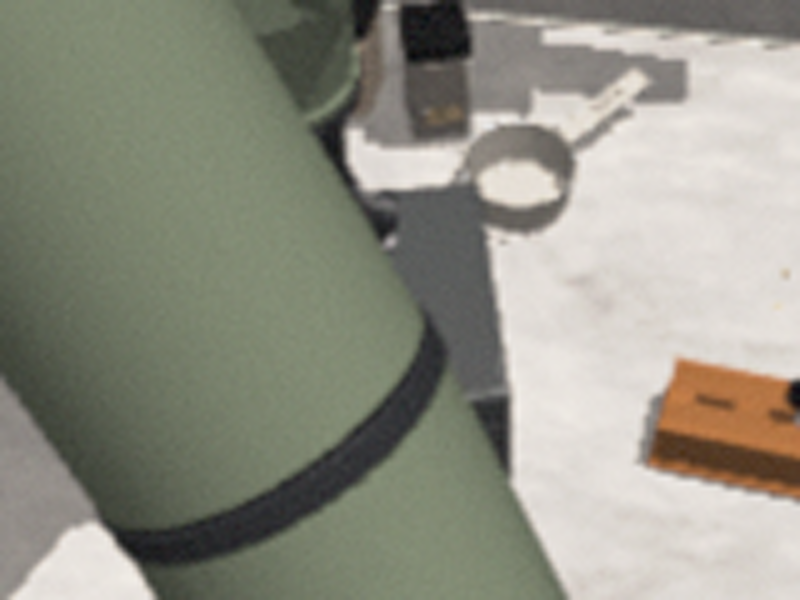

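The picture shows the left slot empty at (715,403) and the other key still in place at (790,393). The arm hides the latch bolt. At 95° of turn the moment jumped from 0.09 to 0.41 N m, so the key is against its stop with the tip at its home depth.

```bash
python3 -c "
from workcell import bot
print(bot.job_done())"
```

```text
the job is handed in; nothing more can be done
None
```

I handed the job in with the arched key fully home and held clockwise against its stop, judged by position and torque because the arm hid the latch bolt; no result was reported back, and the round-headed key is still in the block.

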